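# Feeler blade under the jar riser

## Task

Of the two jar risers on the honey counter, find the one whose gap is tall enough for the feeler blade; at the other it would jam. Take the feeler by its upright grip and slide its blade flat along the counter into that taller gap from the robot's side, until the grip is within a finger's breadth of the riser's front edge, then let go and leave it lying there. Do not knock over or shove the honey jar between the risers.

Things in the scene. Friction and masses are not known exactly. Their poses are not given: they have to be found in the camera images.
- gauge_grip (a point): centre of the feeler's upright dark wood grip, 47 mm above the counter. The grip is 34 mm along x, 22 mm along y (pinch across y) and stands 14 to 80 mm above the counter, at the rear end of a flat aluminium blade 104 x 40 x 14 mm lying on the counter. x points to the blade's tip, 87 mm ahead of this point; the rear end is 17 mm behind; z up. Loose, about 0.2 kg
- tall_gap (a point): middle of the taller gap's front edge (robot's side), at counter height; x points into the gap, y across, z up. The gap is 30 mm high, 130 mm wide, 130 mm deep, open front and back, floored by the counter. Its fixed light wood riser is 200 mm wide, 44 mm high; two jars 44 mm wide, 42 mm tall stand on it 103 mm behind the edge, 70 mm to each side. On the left or right
- low_gap (a point): the same point and axes on the other riser, alike and fixed, but with a gap only 8 mm high (top of the riser 22 mm above the counter), too low for the blade
- jar_mid (a point): middle of a loose honey jar, a bystander 66 mm across and 100 mm tall, standing on the counter between the two risers; this point is 50 mm above the counter, z along its axis
Things that resemble listed ones, but are neither listed nor needed, are in the scene too. What is meant by the part that bears gauge_grip is not red, and is the larger of those in its own colour. What is shaped like the part that bears tall_gap but purple is not meant.

How it is judged:
At the end, for the whole second after the job is handed in: The feeler lies flat on the counter (within 7 degrees) with its blade in the taller gap, pointing in within 20 degrees and within 50 mm of the gap's middle, the front of its grip within 20 mm of the riser's front edge; released (x of tall_gap in the frame of gauge_grip between 0.005 and 0.037 m and y of tall_gap in the frame of gauge_grip between -0.05 and 0.05 m and angle between the x axis of gauge_grip and the x axis of tall_gap, either way round below 0.35 rad and angle between gauge_grip's own z axis and vertical below 0.12 rad and z of gauge_grip in the frame of tall_gap below 0.057 m); the robot touches nothing.
It fails at once if the honey jar is knocked over or shoved more than 30 mm (distance of jar_mid from where it was at the start of the episode above 0.03 m or angle between jar_mid's own z axis and vertical above 0.5 rad).
It also fails if it takes over 40 s, if anything falls off the work surface, if the arm or the gripper's body presses on something with over 40 N, if the wrist force passes 120 N, or if a joint passes its speed limit or range.

## Robot

A 6-joint arm with a two-finger parallel gripper is mounted at the origin on the work surface. World frame = base frame: x ahead of the robot, y to its left, z up, the work surface at z = 0. Lengths are in m, angles in rad, forces in N, time in s.
With the tool pointing down it reaches from about 0.3 to 0.95 m from the base axis. Payload 3.1 kg.
Tool frame: the origin (TCP) lies midway between the tips of the shut fingers; the grasp point (between the pads) lies env.grip_point_offset behind it (env.grip_point_offset is the distance from the TCP to the grasp point, in m); z points along the fingers, x is the direction in which the jaws open and shut, and the axes are right-handed (so a half turn about z gives the same grasp; the last joint's range is limited). The gripper opens to 85 mm and grips with 20 to 120 N. Pads are 22 mm wide; open, the fingers measure 114 mm over their backs; the gripper's body (76 mm by 85 mm) begins 54 mm behind the grasp point. The pads swing forward as they close: fully open they stand 13 mm farther back than shut.
Start: joints at [1.048, 0.308, 1.634, -0, 1.2, -0.07], TCP at [0.273, 0.562, 0.231] pointing down, gripper open.
Joint ranges: [-3.06, 3.06], [-0.79, 1.96], [0.05, 2.63], [-1.19, 4.34], [0.05, 2.64], [-2.94, 2.94]. Speed limits (rad/s): [2.79, 2.79, 3.14, 3.14, 3.14, 3.14].

## Interface

Orientations are given as a rotation vector (axis times angle).
In Python, from rig import env, eyes, workorder gives the robot as it stands.
- The arm moves only by the tool step_arm, never from a script. Its argument "plan" is a list that holds one entry, the list of rows, each a list of 6 numbers: the shift along the world's x, y, z in cm, then the turn, a rotation vector about the world's x, y, z in units of 10 degrees (1.0 is 10 degrees). In form: [[[dx, dy, dz, wx, wy, wz], ...]]. A call has exactly 10 rows; each row shifts and turns the commanded pose from where the row before left it; what a row does not reach is not made up. A row lasts 1/8 s, in which the tool goes at most 62.5 mm and 10.7 degrees, less where a joint would pass 70% of its speed; a pose out of reach is approached as far as the arm can. A call is refused whole if a number of a shift passes 6.25 or a number of a turn 1, either way. A call with a gripper value outside its range is refused whole. "jaw" is the opening in per cent of the stroke, from 0 (shut) to 100 (fully open), set as the call begins (left out, the last holds). The fingers move at their own pace and stop on an object; "squeeze" is the grip in N (left out, the last holds). Time passes only in rows, so rows that do not move let the fingers close, or fill a call up. It gives the time, the measured TCP pose, the force and the opening at its end, in the units of the state.
- env.sense(): the state, without advancing time (a new reading comes with each control period).
- eyes.camera(name): name is "side" or "top" or "wrist"; returns the picture (400x640x3 uint8, red, green, blue); there is no depth.
- eyes.camera_params(name): a dict with "mtx" (3x3 intrinsics, pixels), "extrinsics" (4x4, takes a point from camera to world coordinates). Camera axes: x right, y up, looking along -z (the intrinsics and any distortion apply to the point x, -y, -z); pixel columns grow to the right and rows downward; lengths in m; the calibration is good to about 2 mm. A picture is of the moment at which its call begins: read the wrist's pose just before it. camera_params takes no time and is no camera call; for the wrist camera it gives the pose at the moment of the call.
- workorder.sign_off(): hands the job in, once; it reports no verdict.
The state is a dict: "time": time; "joint_positions": joint angles; "joint_vel": joint speeds; "joint_efforts": joint torques, N m; "ee_pos": TCP position; "tcp_rot": TCP orientation; "ft_force": force on the tool from outside, world axes, zero at the start; "ft_torque": the same for the moment, N m; "width": finger opening in m.
Only numpy, scipy, OpenCV 4.12 (cv2) and the standard library are available. Lean on these libraries where they do the work, as an engineer would, in place of code of your own. Each camera call takes 0.05 s, during which the arm holds its last target. There are 200 camera calls.

## Working session

There is one attempt and no reset: what is moved stays moved. The work goes in short steps, Python scripts to look and compute and a tool call to move; the robot and the scene stay as the last step left them, time stands still between calls to the robot, and variables do not carry over. Pictures are saved under pics/ and viewed, about 8 in all and at most 12, crops included, and the job is handed in when it is done.

Besides the shell and the picture viewer there is one more tool, called after "Request:" as name(argument=value, ...), one argument or row to a line, values as JSON. step_arm: Moves the arm, as the interface text tells. Its arguments: {"type":"object","properties":{"plan":{"type":"array","items":{"type":"array","items":{"type":"array","items":{"type":"number"}}}},"jaw":{"type":"number"},"squeeze":{"type":"number"}},"required":["plan"]}

```bash
mkdir -p pics; cat > h.py <<'E'
import numpy as np, cv2
from rig import env, eyes, workorder
def snap(n,f):
    p=eyes.camera_params(n); im=eyes.camera(n); cv2.imwrite('pics/'+f,im[:,:,::-1]); return im,p
def ray(p,u,v):
    E=np.array(p['extrinsics']);K=np.array(p['mtx'])
    d=np.linalg.inv(K)@[u,v,1]; d=E[:3,:3]@[d[0],-d[1],-d[2]]
    return E[:3,3],d
def onz(p,u,v,z):
    o,d=ray(p,u,v); return o+d*(z-o[2])/d[2]
def proj(p,X):
    E=np.array(p['extrinsics']);K=np.array(p['mtx'])
    c=E[:3,:3].T@(np.array(X)-E[:3,3]); q=K@[c[0],-c[1],-c[2]]; return q[:2]/q[2]
E
python3 - <<'E'
from h import *
for n in('top','side'):
    im,p=snap(n,n+'0.png'); print(p)
print(env.sense(),env.grip_point_offset)
E
```

```text
{'mtx': array([[436.22976474,   0.        , 320.60415321],
       [  0.        , 436.22976474, 193.87351695],
       [  0.        ,   0.        ,   1.        ]]), 'extrinsics': array([[ 9.32748674e-03,  9.75346122e-01, -2.20483422e-01,
         2.46345124e-01],
       [-9.99953722e-01,  9.61741978e-03,  2.41551057e-04,
         1.65918309e-01],
       [ 2.35607751e-03,  2.20470965e-01,  9.75390692e-01,
         1.33273838e+00],
       [ 0.00000000e+00,  0.00000000e+00,  0.00000000e+00,
         1.00000000e+00]])}
{'mtx': array([[407.93563667,   0.        , 324.55053099],
       [  0.        , 407.93563667, 194.91828757],
       [  0.        ,   0.        ,   1.        ]]), 'extrinsics': array([[-0.92749196,  0.19267187, -0.32036886,  0.09918778],
       [-0.37358861, -0.50930125,  0.77527014,  1.20693298],
       [-0.01379151,  0.83874298,  0.54435283,  0.77163653],
       [ 0.        ,  0.        ,  0.        ,  1.        ]])}
{'time': 0.1, 'joint_positions': array([ 1.04826597e+00,  3.08986950e-01,  1.63510500e+00, -1.42644527e-05,
        1.19969889e+00, -6.97097643e-02]), 'joint_vel': array([ 0.00068064, -0.00244875, -0.00273529, -0.0012278 , -0.00079271,
        0.0003704 ]), 'joint_efforts': array([-5.07775640e-04, -4.16408908e+01, -2.77643824e+01, -7.42098769e-05,
        4.09250613e-03,  6.51196942e-06]), 'ee_pos': array([0.27308577, 0.56132057, 0.23009715]), 'tcp_rot': array([ 2.66252671,  1.66552779, -0.00303696]), 'ft_force': array([ 0.05231554,  0.13822619, -0.09023269]), 'ft_torque': array([-0.03426118, -0.00609498, -0.05616647]), 'width': 0.08549853956961344} 0.0187
```

View pics/top0.png

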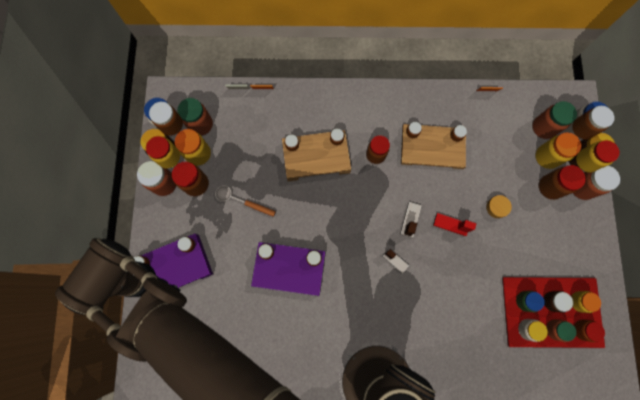

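View pics/side0.png

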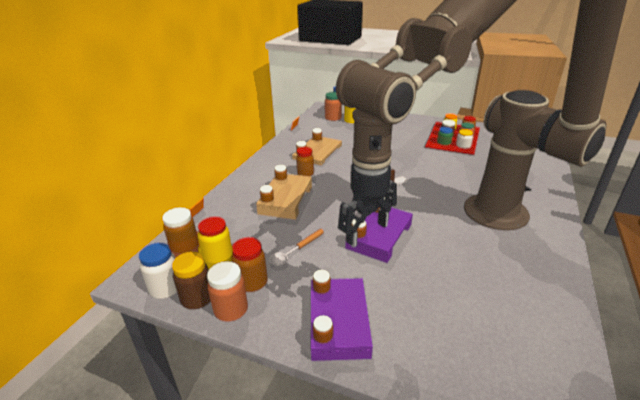

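The top view shows two wood risers at about (317,155) and (434,146), with the jar between them at (378,149). The candidate feelers are at (412,217), which is larger with a dark grip, and (396,260), which is smaller; the red one is a decoy. Next I'll zoom in.

```bash
python3 - <<'E'
import cv2,numpy as np
t=cv2.imread('pics/top0.png')[115:275,275:475]; s=cv2.imread('pics/side0.png')[125:225,250:350]
a=cv2.resize(t,None,fx=2.5,fy=2.5,interpolation=cv2.INTER_CUBIC) 
b=cv2.resize(s,None,fx=3,fy=3,interpolation=cv2.INTER_CUBIC)
o=np.zeros((400,800,3),np.uint8);o[:,:500]=a;o[:300,500:]=b
cv2.imwrite('pics/c1.png',o)
E
```

```text
(no output)
```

View pics/c1.png

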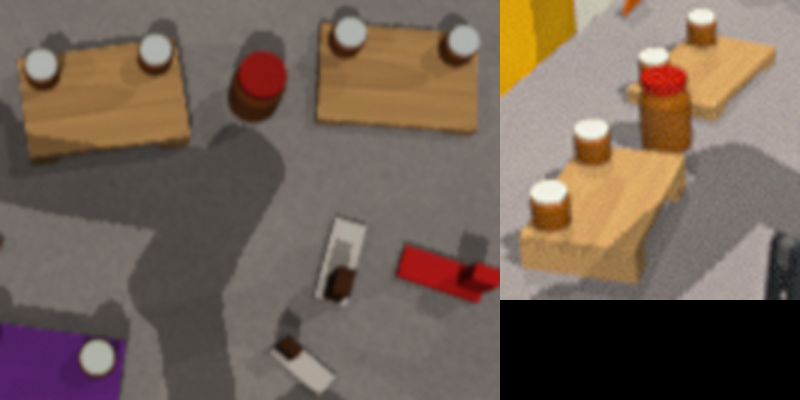

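```bash
python3 - <<'E'
from h import *
im=cv2.imread('pics/top0.png'); p=eyes.camera_params('top')
h=cv2.cvtColor(im,cv2.COLOR_BGR2HSV)
H,S,V=[h[:,:,i].astype(int) for i in range(3)]
def quad(x0,x1,y0,y1,m,z,name):
    k=np.zeros(m.shape,np.uint8);k[y0:y1,x0:x1]=m[y0:y1,x0:x1]
    k=cv2.morphologyEx(k,cv2.MORPH_OPEN,np.ones((2,2)))
    c=max(cv2.findContours(k,0,1)[0],key=cv2.contourArea)
    b=cv2.boxPoints(cv2.minAreaRect(c))
    w=np.array([onz(p,u,v,z)[:2] for u,v in b])
    print(name,cv2.contourArea(c),b.round(1).tolist(),w.round(4).tolist(),'c',w.mean(0).round(4),'sides',np.linalg.norm(w-np.roll(w,-1,0),axis=1).round(3)[:2])
for x0,x1,n in((275,358,'L'),(395,475,'R')):
    for vt in (80,120):
        m=((H>8)&(H<24)&(S>90)&(V>vt))
        for z in(.022,.044): quad(x0,x1,120,185,m.astype(np.uint8),z,(n,vt,z))
bl=((S<45)&(V>135)).astype(np.uint8)
quad(398,425,198,240,bl,.014,'blade big'); quad(380,412,243,275,bl,.014,'small')
dk=((V<75)&(S>60)).astype(np.uint8)
quad(398,422,215,240,dk,.08,'grip'); quad(380,412,243,275,dk,.08,'sgrip')
rd=((S>150)&((H<6)|(H>174))&(V>90)).astype(np.uint8); quad(365,392,130,165,rd,.1,'jar')
print(V[225:240,400:420]); print(S[225:240,400:420])
E
```

```text
('L', 80, 0.022) 2200.5 [[282.29998779296875, 137.6999969482422], [347.5, 130.5], [352.1000061035156, 171.89999389648438], [286.8999938964844, 179.10000610351562]] [[0.724, 0.2888], [0.7504, 0.0818], [0.6139, 0.0681], [0.5885, 0.2706]] c [0.6692 0.1773] sides [0.209 0.137]
('L', 80, 0.044) 2200.5 [[282.29998779296875, 137.6999969482422], [347.5, 130.5], [352.1000061035156, 171.89999389648438], [286.8999938964844, 179.10000610351562]] [[0.716, 0.2867], [0.742, 0.0833], [0.6077, 0.0697], [0.5828, 0.2689]] c [0.6621 0.1771] sides [0.205 0.135]
('L', 120, 0.022) 1892.0 [[282.29998779296875, 138.6999969482422], [346.5, 130.6999969482422], [351.3999938964844, 170.1999969482422], [287.29998779296875, 178.1999969482422]] [[0.7207, 0.2886], [0.7498, 0.0852], [0.6193, 0.0702], [0.5915, 0.2695]] c [0.6703 0.1784] sides [0.205 0.131]
('L', 120, 0.044) 1892.0 [[282.29998779296875, 138.6999969482422], [346.5, 130.6999969482422], [351.3999938964844, 170.1999969482422], [287.29998779296875, 178.1999969482422]] [[0.7128, 0.2865], [0.7413, 0.0865], [0.613, 0.0718], [0.5857, 0.2678]] c [0.6632 0.1782] 
[... 4317 characters left out ...]
  35  30
   27  29]
 [ 27  25  30  31  40  85 182 184 185 181 185 184 170 162 109  48  32  28
   29  29]
 [ 28  27  30  32  43  87 145 182 176 187 181 156 105  81  63  35  28  28
   27  29]
 [ 30  29  33  34  41  59  80  95 120 156 143  83  49  34  33  31  28  28
   29  30]
 [ 30  29  29  31  35  39  44  48  64  71  72  46  35  29  29  29  30  28
   26  30]
 [ 24  29  29  29  29  29  32  38  39  40  38  36  28  26  27  29  29  29
   26  28]
 [ 29  28  31  28  28  28  30  28  30  32  32  31  28  25  26  27  29  26
   29  29]
 [ 28  28  31  28  28  28  28  28  26  31  28  29  28  27  27  26  26  28
   27  27]
 [ 28  28  28  30  29  29  24  26  27  25  26  28  27  27  29  26  28  26
   28  26]]
```

The blade mask measures 39 mm wide as expected, with yaw about −16.8°. Tip minus 87 mm puts the grip at about (0.430, −0.104). The left riser's top face measures 202×129 mm at z = 0.044, and the side view shows it clearly taller than the right one. Its gap front is at about (0.599, 0.170), yaw about 8.1°. I'll move above the feeler and check from there.

Request:
step_arm(
  plan=[
    [[1.2,-6,0,0,0,0.09],[1.2,-6,0,0,0,0.09],[1.2,-6,0,0,0,0.09],[1.2,-6,0,0,0,0.09],[1.2,-6,0,0,0,0.09],[1.2,-6,0,0,0,0.09],[1.2,-6,0,0,0,0.09],[1.2,-6,0,0,0,0.09],[1.2,-6,0,0,0,0.09],[1.2,-6,0,0,0,0.13]],
  ],
  jaw=100,
  squeeze=50,
)

```text
time: 1.35
ee_pos: [0.3933, -0.0399, 0.2313]
tcp_rot: [2.517, 1.879, 0.001]
ft_force: [2.2, -0.3, -0.6]
width: 0.0853
```

```bash
python3 - <<'E'
from h import *
s=env.sense();print(s['time'],s['ee_pos'],s['tcp_rot'])
im,p=snap('wrist','w1.png')
import pickle;pickle.dump(p,open('w1.pkl','wb'))
for X in((.4305,-.1044,.08),(.5138,-.1295,.014),(.5994,.1698,.044)): print(proj(p,X))
snap('top','top1.png')
E
```

```text
1.35 [ 0.39332019 -0.03989287  0.23128989] [2.51712799e+00 1.87912690e+00 1.25012472e-03]
[267.65171468 228.768978  ]
[277.80600411 267.32548102]
[518.90534179 277.86007732]
```

View pics/w1.png

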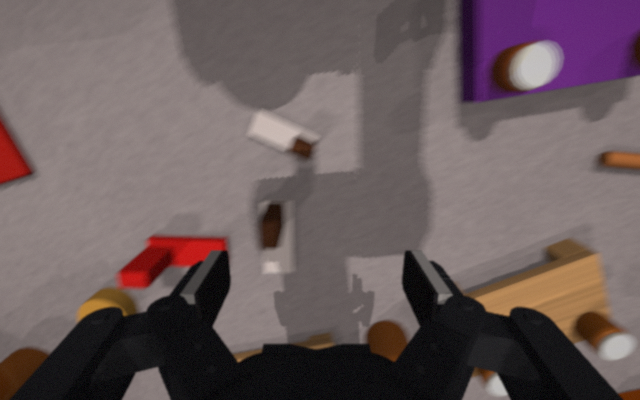

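The wrist view shows the feeler upright at about (277,240). Its grip is at (271,228) and its tip edge at (277,272), against a predicted tip of (278,267). The blade axis lines up with the tool. I'll do a quick refinement.

```bash
python3 - <<'E'
from h import *
import pickle;p=pickle.load(open('w1.pkl','rb'))
im=cv2.imread('pics/w1.png');h=cv2.cvtColor(im,cv2.COLOR_BGR2HSV).astype(int)
V=h[:,:,2];S=h[:,:,1]
print('col v=266',V[266,254:302:2]);print('u=278 rows',V[256:284,278]);print('row v=220 V',V[220,254:302:2],'S',S[220,254:302:2])
print('u=266 col',V[196:260:2,266]); print('S',S[196:260:2,266]);print('u=274 col S',S[196:260:2,274])
g=((S>95)&(V<90)).astype(np.uint8);k=np.zeros_like(g);k[195:260,255:300]=g[195:260,255:300]
c=max(cv2.findContours(k,0,1)[0],key=cv2.contourArea);print('grip hull',cv2.approxPolyDP(c,2,True).reshape(-1,2).tolist())
Y=np.radians(-16.6);R=np.array([[np.cos(Y),-np.sin(Y)],[np.sin(Y),np.cos(Y)]])
for dx,dy,z in((.017,.011,.08),(.017,-.011,.08),(-.017,.011,.08),(-.017,-.011,.08),(.087,.02,.014),(.087,-.02,.014),(-.017,.02,.014),(-.017,-.02,.014)):
    q=np.array([.4305,-.1044])+R@[dx,dy]; print(dx,dy,z,proj(p,[*q,z]).round(1))
E
```

```text
col v=266 [140 140 138 136 153 169 188 199 200 202 192 185 170 156 147 146 147 144
 132 124 115 104 102 104]
u=278 rows [147 146 147 147 149 154 166 168 168 171 170 170 171 178 178 172 159 149
 142 141 143 141 141 140 142 141 142 142]
row v=220 V [112  99  79  64  53  39  41  40  37  41  44  39  38  42  67  86 106 115
 121 116 107  94  95  98] S [ 25  23  32  48  77 183 162 166 179 162 151 209 174 109  46  36  31  31
  27  24  26  27  24  23]
u=266 col [ 90  90 107 126 115  98  85  72  52  38  35  37  41  48  55  55  60  58
  55  59  57  58  57  57  54  62  95 122 139 142 145 145]
S [ 23  23  26  28  35  36  36  50  74 141 138 145 162 165 162 185 162 171
 204 156 183 163 161 166 179 107  48  36  28  29  28  28]
u=274 col S [ 25  25  30  39  74 147 170 175 165 179 168 156 151 177 190 195 172 211
 164 173 185 197 151 179 199 106  43  32  30  28  29  28]
grip hull [[278, 205], [269, 206], [262, 222], [264, 246], [276, 244], [280, 228]]
0.017 0.011 0.08 [278.5 243.1]
0.017 -0.011 0.08 [258.3 243.1]
-0.017 0.011 0.08 [277.3 214. ]
-0.017 -0.011 0.08 [256.5 214. ]
0.087 0.02 0.014 [292.6 267.4]
0.087 -0.02 0.014 [263.4 267.3]
-0.017 0.02 0.014 [290.8 195.2]
-0.017 -0.02 0.014 [259.2 195.1]
```

Request:
step_arm(
  plan=[
    [[2,-3.2,0,0,0,0],[2,-3.2,-1.5,0,0,0],[0,0,-3,0,0,0],[0,0,-3,0,0,0],[0,0,-3,0,0,0],[0,0,-3,0,0,0],[0,0,-3,0,0,0],[0,0,-2,0,0,0],[0,0,-1.3,0,0,0],[0,0,0,0,0,0]],
  ],
  jaw=75,
)

```text
time: 2.7
ee_pos: [0.4326, -0.1012, 0.0324]
tcp_rot: [-2.516, -1.878, 0.002]
ft_force: [0.3, -0.2, 0.5]
width: 0.064
```

```bash
python3 - <<'E'
from h import *
im,p=snap('wrist','w2.png'); snap('side','s2.png')
s=env.sense();print(s['ee_pos'],s['tcp_rot'],s['width'])
a=cv2.imread('pics/w2.png');b=cv2.imread('pics/s2.png')[120:270,330:530]
b=cv2.resize(b,(400,300),interpolation=cv2.INTER_CUBIC);a=a[:,120:520]
o=np.zeros((400,800,3),np.uint8);o[:,:400]=a;o[:300,400:]=b;cv2.imwrite('pics/c2.png',o)
E
```

```text
[ 0.43396658 -0.10187766  0.03371819] [2.51713612e+00 1.87874524e+00 7.55918044e-04] 0.06378533733984601
```

View pics/c2.png

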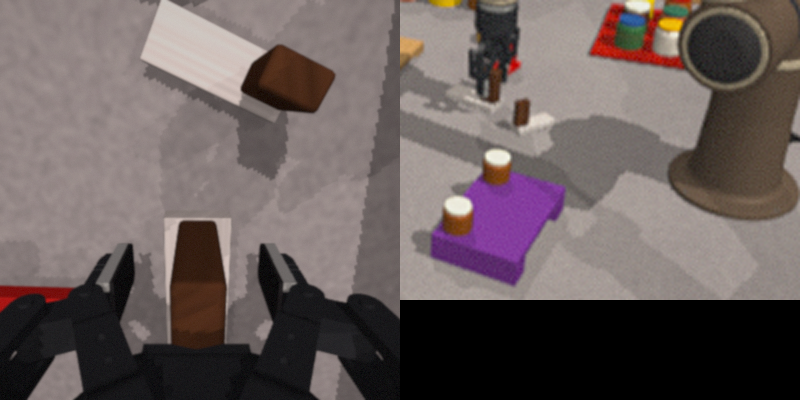

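The grip is centred and aligned between the pads: grip u=197, pads at 133 and 258 in the crop. The blade's rear edge is visible at v=218, so I'll compute from it and close the jaws.

```bash
python3 - <<'E'
from h import *
p=eyes.camera_params('wrist')
a=onz(p,285,218,.014);b=onz(p,350,218,.014);m=(a+b)/2;print(a,b,np.linalg.norm(a-b))
Y=np.radians(-16.5);print('grip',m[:2]+.017*np.array([np.cos(Y),np.sin(Y)]))
E
```

```text
[ 0.41795274 -0.11562711  0.014     ] [ 0.42877692 -0.07905329  0.014     ] 0.03814193911550773
grip [ 0.43966476 -0.10216846]
```

Request:
step_arm(
  plan=[
    [[0,0,0,0,0,0],[0,0,0,0,0,0],[0,0,0,0,0,0],[0,0,0,0,0,0],[0,0,0,0,0,0],[0,0,0,0,0,0],[0,0,0,0,0,0],[0,0,0,0,0,0],[0,0,0.5,0,0,0],[0,0,0.5,0,0,0]],
  ],
  jaw=0,
  squeeze=50,
)

```text
time: 4.05
ee_pos: [0.4328, -0.1018, 0.0431]
tcp_rot: [-2.517, -1.878, 0.001]
ft_force: [0.2, -0.1, -0.8]
width: 0.0217
```

Request:
step_arm(
  plan=[
    [[0,0,2,0,0,0],[0.6,3.2,0,0,0,0.31],[0.6,3.2,0,0,0,0.31],[0.6,3.2,0,0,0,0.31],[0.6,3.2,0,0,0,0.31],[0.6,3.2,0,0,0,0.31],[0.6,3.2,0,0,0,0.31],[0.6,3.2,0,0,0,0.31],[0.3,3.0,0,0,0,0.29],[0,0,0,0,0,0]],
  ],
)

```text
time: 5.3
ee_pos: [0.4785, 0.1536, 0.0633]
tcp_rot: [2.056, 2.375, 0.001]
ft_force: [-0.3, 0.4, -1.8]
width: 0.0211
```

```bash
python3 - <<'E'
from h import *
s=env.sense();print(s['ee_pos'],s['tcp_rot'],s['width'],s['ft_force'])
im,p=snap('side','s3.png'); im,p=snap('wrist','w3.png'); im,p=snap('top','t3.png')
b=cv2.imread('pics/s3.png')[130:280,250:450];t=cv2.imread('pics/t3.png')[115:265,270:420]
o=np.zeros((600,800,3),np.uint8);o[:300,:400]=cv2.resize(b,(400,300),interpolation=cv2.INTER_CUBIC);o[:400,400:]=cv2.resize(t,(400,400),interpolation=cv2.INTER_CUBIC)
o[300:,:400]=cv2.imread('pics/w3.png')[100:,120:520];cv2.imwrite('pics/c3.png',o)
E
```

```text
[0.47853371 0.15359504 0.06330094] [2.05643192e+00 2.37489656e+00 6.08876642e-04] 0.02110530520443465 [-0.32947592  0.44110821 -1.8305592 ]
```

View pics/c3.png

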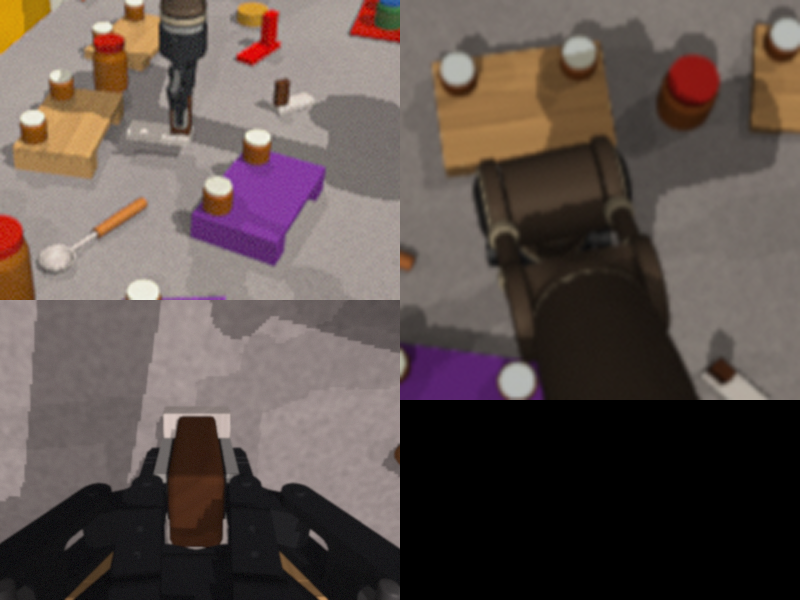

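The feeler is held (width 21 mm, about 2 N of weight) and looks level, with the tip about 30 mm short of the left riser. I'll cross-check the gap's front edge from the side view and the offset between grip and tool.

```bash
python3 - <<'E'
from h import *
p=eyes.camera_params('side')
for u,v in((297,206),(311.5,176.5)): print('side edge',onz(p,u,v,.044))
p=eyes.camera_params('top')
# top t3: front edge corners
for u,v in((270+45*.375,115+170*.375),): print('top FL',onz(p,u,v,.044))
p=eyes.camera_params('wrist')
V=cv2.cvtColor(cv2.imread('pics/w3.png'),cv2.COLOR_BGR2GRAY);print(V[204:226,290],V[204:226,344],V[220,278:358:2])
for z in(.040,.0436):
    m=(onz(p,283,212.5,z)+onz(p,350,212.5,z))/2; a=np.radians(8.2);d=np.array([np.cos(a),np.sin(a)])
    print(z,'rear',m,'w',np.linalg.norm(onz(p,283,213,z)-onz(p,350,213,z)),'grip-tcp',m[:2]+.017*d-env.sense()['ee_pos'][:2])
E
```

```text
side edge [0.58466899 0.26083078 0.044     ]
side edge [0.61501871 0.07629582 0.044     ]
top FL [0.58396621 0.26898228 0.044     ]
[145 142 130 122 120 121 122 125 134 156 187 198 201 200 199 200 200 200
 199 199 199 199] [132 130 128 126 125 124 123 123 132 154 179 188 188 185 187 187 186 187
 187 186 188 187] [134 105 111 187 203 202 200 201 202 164  74  29  31  33  35  36  33  30
  31  32  34  28  35  33  33  29  32  30  71 164 184 186 191 186 186 192
 154 134 134 133]
0.04 rear [0.46419468 0.1499341  0.04      ] w 0.03988688648543664 grip-tcp [0.00327952 0.00096386]
0.0436 rear [0.46284381 0.14973447 0.0436    ] w 0.03902188041585104 grip-tcp [0.00192865 0.00076423]
```

Request:
step_arm(
  plan=[
    [[0,0,-1.5,0,0,0],[0,0,-1.0,0,0,0],[1.2,0.16,0,0,0,0],[1.4,0.19,0,0,0,0],[1.4,0.19,0,0,0,0],[1.4,0.19,0,0,0,0],[1.4,0.19,0,0,0,0],[1.4,0.19,0,0,0,0],[0.8,0.1,0,0,0,0],[0,0,0,0,0,0]],
  ],
)

```text
time: 6.7
ee_pos: [0.5691, 0.1642, 0.0383]
tcp_rot: [2.06, 2.372, 0.0]
ft_force: [-0.0, -0.8, -2.3]
width: 0.0214
```

```bash
python3 - <<'E'
from h import *
s=env.sense();print(s['ee_pos'],s['tcp_rot'],s['width'],s['ft_force'])
im,p=snap('side','s4.png'); snap('wrist','w4.png')
b=cv2.imread('pics/s4.png')[140:240,240:400]
o=np.zeros((600,640,3),np.uint8);o[:400]=cv2.resize(b,(640,400),interpolation=cv2.INTER_CUBIC)
o[400:]=cv2.imread('pics/w4.png')[150:350];cv2.imwrite('pics/c4.png',o)
E
```

```text
[0.56909226 0.16417138 0.03831342] [2.05990452e+00 2.37175097e+00 3.82485313e-04] 0.021357834207449862 [-0.01530208 -0.77781094 -2.26499664]
```

View pics/c4.png

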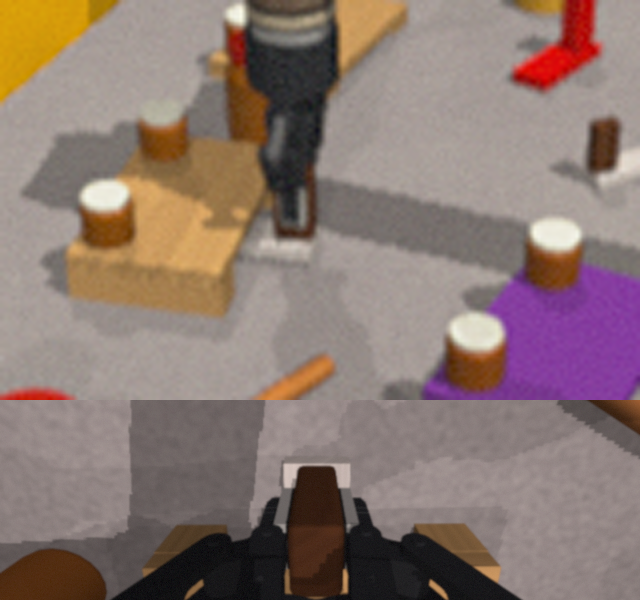

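The blade is in the gap with no contact force. I'll advance about 4 mm more, lower to the counter, then release and retreat.

Request:
step_arm(
  plan=[
    [[0.4,0.05,0,0,0,0],[0,0,0,0,0,0],[0,0,-0.2,0,0,0],[0,0,-0.2,0,0,0],[0,0,0,0,0,0],[0,0,0,0,0,0],[0,0,0,0,0,0],[0,0,0,0,0,0],[0,0,0,0,0,0],[0,0,0,0,0,0]],
  ],
)

```text
time: 8.05
ee_pos: [0.5724, 0.1646, 0.0343]
tcp_rot: [-2.06, -2.372, 0.0]
ft_force: [0.0, 0.0, -1.6]
width: 0.0215
```

```bash
python3 - <<'E'
from h import *
s=env.sense();print(s['ee_pos'],s['tcp_rot'],s['width'],s['ft_force'])
E
```

```text
[0.57243137 0.16460362 0.03425376] [-2.05989478e+00 -2.37201106e+00  5.42699159e-05] 0.021495694298049255 [ 0.00860378  0.02397105 -1.59778891]
```

Just about on the counter. Opening, then straight up.

Request:
step_arm(
  plan=[
    [[0,0,-0.05,0,0,0],[0,0,0,0,0,0],[0,0,0,0,0,0],[0,0,0,0,0,0],[0,0,0,0,0,0],[0,0,0,0,0,0],[0,0,2,0,0,0],[0,0,3,0,0,0],[0,0,4,0,0,0],[0,0,4,0,0,0]],
  ],
  jaw=80,
)

```text
time: 9.3
ee_pos: [0.5727, 0.1647, 0.1664]
tcp_rot: [2.059, 2.371, 0.002]
ft_force: [0.5, -0.3, 0.1]
width: 0.0685
```

Request:
step_arm(
  plan=[
    [[-3,-5,2,0,0,0],[-3,-5,2,0,0,0],[-3,-5,0,0,0,0],[-3,-5,0,0,0,0],[-2,-5,0,0,0,0],[-2,-5,0,0,0,0],[0,-5,0,0,0,0],[0,0,0,0,0,0],[0,0,0,0,0,0],[0,0,0,0,0,0]],
  ],
)

```text
time: 10.55
ee_pos: [0.4125, -0.1842, 0.204]
tcp_rot: [-2.058, -2.374, -0.0]
ft_force: [0.6, 0.3, -1.1]
width: 0.0685
```

```bash
python3 - <<'E'
from h import *
s=env.sense();print(s['ee_pos'],s['ft_force'])
snap('side','s5.png'); snap('top','t5.png')
o=np.zeros((400,800,3),np.uint8)
o[:,:400]=cv2.resize(cv2.imread('pics/s5.png')[150:230,250:330],(400,400),interpolation=cv2.INTER_CUBIC)
o[:,400:]=cv2.resize(cv2.imread('pics/t5.png')[120:200,275:355],(400,400),interpolation=cv2.INTER_CUBIC)
cv2.imwrite('pics/c5.png',o)
E
```

```text
[ 0.41250682 -0.18421434  0.20399349] [ 0.56578241  0.2682159  -1.05739584]
```

View pics/c5.png

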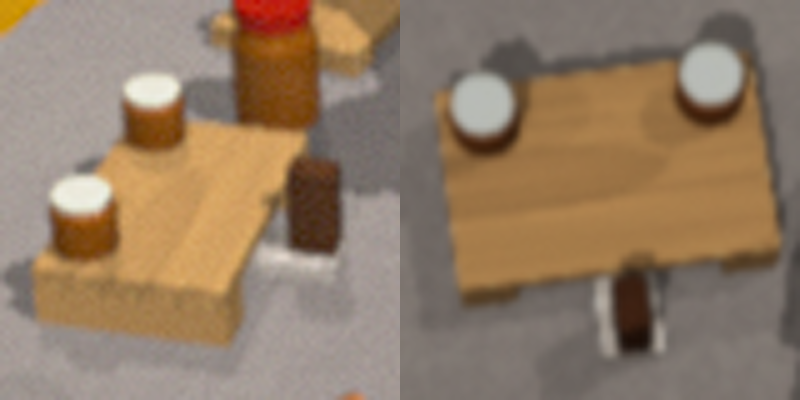

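The feeler stands upright in the left gap. In the top view its grip is at about (632,310) in the crop and its rear edge at v≈352. Now a numeric check.

```bash
python3 - <<'E'
from h import *
p=eyes.camera_params('top'); c=lambda u,v:(275+u/5-.4,120+v/5-.4)
FL=onz(p,*c(60,290),.044);FR=onz(p,*c(379,250),.044);M=(FL+FR)/2;print(FL,FR)
a=np.arctan2(*(np.array([-1,1])*(FL-FR)[:2]));y=(FL-FR)[:2];y/=np.linalg.norm(y);x=np.array([y[1],-y[0]])
for n,q,z in(('rearL',(203,352),.012),('rearR',(264,350),.012),('griptop rearL',(217,348),.08),('rear riser chk',(233,352),.0)):
    d=onz(p,*c(*q),z)[:2]-M[:2];print(n,d@x,d@y)
ps=eyes.camera_params('side');cs=lambda u,v:(250+u/5-.4,150+v/5-.4)
for n,q,z in(('side rear-left corner top',(333,268),.0),('side',(333,258),.014)):
    d=onz(ps,*cs(*q),z)[:2]-M[:2];print(n,d@x,d@y)
t0,t5=[cv2.cvtColor(cv2.imread(f'pics/{f}.png'),cv2.COLOR_BGR2HSV) for f in('top0','t5')]
for t in(t0,t5):
    m=((t[125:170,362:395,1]>150)&(t[125:170,362:395,0]<6)&(t[125:170,362:395,2]>90));print('jar',np.argwhere(m).mean(0))
E
```

```text
[0.5875862  0.26991763 0.044     ] [0.61490484 0.07490496 0.044     ]
rearL -0.042338922035673125 0.016131897700965292
rearR -0.04596451979916875 -0.02166670930299016
griptop rearL -0.05696082294547229 0.009003303048545932
rear riser chk -0.0419500320164111 -0.0027838833933265016
side rear-left corner top -0.04131269599824949 -0.0011933411343205181
side -0.04391447592740919 0.007198052313641238
jar [19.4384058  17.65942029]
jar [19.61403509 17.6245614 ]
```

```bash
python3 -c "
from h import *
print(workorder.sign_off())"
```

```text
the job is handed in; nothing more can be done
None
```

The feeler's blade is in the left riser's gap, released and lying on the counter, and I handed the job in at about 10.6 s of the 40 s allowed. No verdict was reported.

- **Which riser:** I chose the left one. The side view showed it clearly taller, and its top face measured about 202 × 129 mm when read at 44 mm height.
- **How it went in:** I pinched the larger dark-grip feeler across its grip and carried it to the gap. I slid the blade in about 4 mm above the counter rather than touching it, then lowered it, let go and moved the arm clear.
- **Final position:** The grip centre is about 26 mm in front of the riser's edge, so the grip's front is about 9 mm from it (limit 20 mm). The blade is about 3 mm off the gap's middle, points in within a few degrees and looks flat.
- **Honey jar:** It moved less than 0.2 pixel between the first and last top views.
- **Contact:** I saw no sign of the blade touching the riser. Wrist force readings stayed under about 3 N throughout.
- **Readings that disagreed:** Estimates of where the grip sat relative to the tool differed by about 4 mm between wrist views, so I used the average. In the final check, rear-edge readings ranged from 41 to 46 mm, and all of them are within tolerance. A reading of the grip top's rear corner gave 57 mm, but that corner was hard to pick out in the picture, so I didn't use it.

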